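# Hold the lamp cover over the base that has its LED

### The job

Of the two white microscope lamp bases, one has its LED module fitted and the other is still closed with the orange transport plug. Pick up the blue cover plate by its grey stub and hold it level, hovering about a centimetre above the face of the base with the LED, its four holes lined up with the four threaded holes (either way round), so that a colleague can start the screws. Finish while still holding it there; do not let the cover touch either base or what is in it, and leave the screwdriver, the objective and the screw tray where they are.

Things in the scene. Friction and masses are not known exactly. Their poses are not given: they have to be found in the camera images.
- cover: loose blue plate 110 (its x) x 90 (its y) x 6 mm, about 0.3 kg, flat on the bench. Four 12 mm through holes at x = +-42, y = +-32 mm. In its middle a grey stub, 44 mm along x, 26 along y, 6 to 46 mm above the underside, white window on top: grip it across the 26 mm. Origin at the centre of the underside, z up; x axis within 46 degrees of straight ahead at the start.
- cover_hole_pp (a point): point at the cover's hole at its own x = +42, y = +32 mm, at the underside
- cover_hole_mm (a point): point at the cover's hole at its own x = -42, y = -32 mm, at the underside
- base_a: fixed lamp base: white housing 150 (its x) x 120 (its y) mm, on it an aluminium face 120 x 100 mm, 52 mm above the bench. Origin at the centre of the underside, z up. In the face: a middle well 46 mm wide, 10 deep, and four 6 mm threaded holes (12 mm black countersinks) at x = +-42, y = +-32 mm. Knob on its -x side, which faces the robot within 25 degrees. This one stands on the left of the robot (+y).
- base_a_hole_pp (a point): point at the mouth (face height) of base_a's threaded hole at its own x = +42, y = +32 mm
- base_a_hole_mm (a point): point at the mouth (face height) of base_a's threaded hole at its own x = -42, y = -32 mm
- base_b: fixed lamp base: white housing 150 (its x) x 120 (its y) mm, on it an aluminium face 120 x 100 mm, 52 mm above the bench. Origin at the centre of the underside, z up. In the face: a middle well 46 mm wide, 10 deep, and four 6 mm threaded holes (12 mm black countersinks) at x = +-42, y = +-32 mm. Knob on its -x side, which faces the robot within 25 degrees. This one stands on the right of the robot (-y).
- base_b_hole_pp (a point): point at the mouth (face height) of base_b's threaded hole at its own x = +42, y = +32 mm
- base_b_hole_mm (a point): point at the mouth (face height) of base_b's threaded hole at its own x = -42, y = -32 mm
- led_module: LED module: green disc 45 mm wide with a yellow emitter, 7 mm tall, fixed inside the well of one of the two bases (either one), its top 3 mm below the face. Origin at the centre of its underside, on the base's axis, 42 mm above the bench.
- transport_plug: orange transport plug, 45 mm wide with a 22 mm knob that stands up to 24 mm above the face (76 mm above the bench), fixed in the well of the other base. Origin at the centre of its underside.
- screwdriver: bystander: screwdriver 170 mm long lying on the far side of the bench; leave it alone
- objective: bystander: brass microscope objective standing upright, 32 mm wide, 42 mm tall, on the far side of the bench; leave it alone
- screw_tray: bystander: blue tray 70 x 90 x 18 mm with four screws, near the robot on its left; leave it alone
Not all that is in view belongs to the job. What is shaped like the cover but green or purple is not meant.

How it is judged:
On the way:
1. the cover has been lifted clear of the bench in the fingers (height (world z) of cover above 0.03 m and contact force between cover and the fingers above 1 N), for 0.2 s.
At the end, for the whole second after the job is handed in: The cover is held in the fingers and touches nothing else, still (below 20 mm/s), level within 4 degrees, its underside 4 to 20 mm above the face of the base that has the LED module, with its holes within 4 mm (horizontally) of the threaded holes, either way round (((horizontal distance between led_module and base_a below 0.03 m and ((horizontal distance between cover_hole_pp and base_a_hole_pp below 0.004 m and horizontal distance between cover_hole_mm and base_a_hole_mm below 0.004 m) or (horizontal distance between cover_hole_mm and base_a_hole_pp below 0.004 m and horizontal distance between cover_hole_pp and base_a_hole_mm below 0.004 m)) and z of cover in the frame of base_a between 0.056 and 0.072 m) or (horizontal distance between led_module and base_b below 0.03 m and ((horizontal distance between cover_hole_pp and base_b_hole_pp below 0.004 m and horizontal distance between cover_hole_mm and base_b_hole_mm below 0.004 m) or (horizontal distance between cover_hole_mm and base_b_hole_pp below 0.004 m and horizontal distance between cover_hole_pp and base_b_hole_mm below 0.004 m)) and z of cover in the frame of base_b between 0.056 and 0.072 m)) and angle between cover's own z axis and vertical below 0.07 rad and contact force between cover and the fingers above 1 N and linear speed of cover below 0.02 m/s and contact force between cover and base_a below 0.1 N and contact force between cover and base_b below 0.1 N and contact force between cover and led_module below 0.1 N and contact force between cover and transport_plug below 0.1 N and contact force between cover and screwdriver below 0.1 N and contact force between cover and objective below 0.1 N and contact force between cover and screw_tray below 0.1 N); the arm keeps its last pose, push and grip.
It fails at once if the cover touches a base, the LED module or the plug (over 1 N) (contact force between cover and base_a above 1 N or contact force between cover and base_b above 1 N or contact force between cover and led_module above 1 N or contact force between cover and transport_plug above 1 N).
It fails at once if a bystander is moved more than 20 mm (distance of any of screwdriver, objective, screw_tray from where it was at the start of the episode above 0.02 m).
It also fails if it takes over 35 s, if anything falls off the work surface, if the arm or the gripper's body presses on something with over 40 N, if the wrist force passes 120 N, or if a joint passes its speed limit or range.

### The arm

A 6-joint arm with a two-finger parallel gripper is mounted at the origin on the work surface. World frame = base frame: x ahead of the robot, y to its left, z up, the work surface at z = 0. Lengths are in m, angles in rad, forces in N, time in s.
With the tool pointing down it reaches from about 0.425 to 0.95 m from the base axis. Payload 3.5 kg.
Tool frame: the origin (TCP) lies midway between the tips of the shut fingers; the grasp point (between the pads) lies 19 mm behind it; y points along the fingers, x is the direction in which the jaws open and shut, and the axes are right-handed (so a half turn about y gives the same grasp; the last joint's range is limited). The gripper opens to 85 mm and grips with 20 to 120 N. Pads are 22 mm wide; open, the fingers measure 114 mm over their backs; the gripper's body (76 mm by 85 mm) begins 54 mm behind the grasp point. The pads swing forward as they close: fully open they stand 13 mm farther back than shut.
Start: joints at [-0.15, 0.286, 1.577, -0, 1.279, -0.15], TCP at [0.675, 0, 0.231] pointing down, gripper open.
Joint ranges: [-2.77, 2.77], [-0.9, 2.22], [0.21, 2.48], [-1.53, 4.67], [0.24, 2.81], [-2.84, 2.84]. Speed limits (rad/s): [2.79, 2.79, 3.14, 3.14, 3.14, 3.14].

### API

Orientations are given as a unit quaternion [x, y, z, w].
In Python, from plant import ctrl, viewer gives the robot as it stands.
- The arm moves only by the tool step_arm, never from a script. Its argument "rows" is a list of rows, each a list of 3 entries, a list of its own where there are three numbers: the turn, a rotation vector about the tool's x, y, z in degrees, then the shift along the tool's x, y, z in mm, then the closure, from 0 (fully open) to 1 (shut). A call has 1 to 10 rows; each row is the pose to reach, as a shift and turn from the pose commanded when the call began, along the tool's axes at that moment; what a row does not reach only later rows make up. A row lasts 1/12 s, in which the tool goes at most 41.7 mm and 7.16 degrees, less where a joint would pass 70% of its speed; a pose out of reach is approached as far as the arm can. A call with a gripper value outside its range is refused whole. The fingers move at their own pace and stop on an object; "newtons" is the grip in N (left out, the last holds). Time passes only in rows, so rows that repeat a pose let the fingers close. It gives the time, the measured TCP pose, the force and the opening at its end, in the units of the state.
- ctrl.get_state(): the state, without advancing time (a new reading comes with each control period).
- viewer.read_camera(name): name is "scene" or "side" or "wrist"; returns (picture, depth): 400x640x3 uint8, red, green, blue; 400x640 float32, m along the optical axis (not along the pixel's ray), 0 where there is no reading.
- viewer.calibration(name): a dict with "K" (3x3 intrinsics, pixels), "R" (3x3) and "t" (3): a world point X has camera coordinates R X + t. Camera axes: x right, y down, z forward; pixel columns grow to the right and rows downward; lengths in m; the calibration is good to about 2 mm. A picture is of the moment at which its call begins: read the wrist's pose just before it. calibration takes no time and is no camera call; for the wrist camera it gives the pose at the moment of the call.
- ctrl.sign_off(): hands the job in, once; it reports no verdict.
The state is a dict: "time": time; "qpos": joint angles; "dq": joint speeds; "joint_efforts": joint torques, N m; "eef_pos": TCP position; "tcp_rot": TCP orientation; "contact_force": force on the tool from outside, world axes, zero at the start; "wrist_torque": the same for the moment, N m; "opening": opening from 0.0 (shut) to 1.0 (fully open).
Only numpy, scipy, OpenCV 4.12 (cv2) and the standard library are available. Lean on these libraries where they do the work, as an engineer would, in place of code of your own. Each camera call takes 0.05 s, during which the arm holds its last target.

## Working session

There is one attempt and no reset: what is moved stays moved. The work goes in short steps, Python scripts to look and compute and a tool call to move; the robot and the scene stay as the last step left them, time stands still between calls to the robot, and variables do not carry over. Pictures are saved under pics/ and viewed, and the job is handed in when it is done.

Besides the shell and the picture viewer there is one more tool, called by a JSON object that holds its "fn" and its "kwargs". step_arm: Moves the arm, as the interface text tells. Its arguments: {"type":"object","properties":{"rows":{"type":"array"},"newtons":{"type":"number"}},"required":["rows"]}

```bash
mkdir -p pics; ls; cat > h.py <<'E'
import numpy as np, cv2
from plant import ctrl, viewer
def save(n,img,s=1):
    im=cv2.cvtColor(img,cv2.COLOR_RGB2BGR)
    if s!=1: im=cv2.resize(im,None,fx=s,fy=s,interpolation=cv2.INTER_CUBIC)
    cv2.imwrite('pics/'+n+'.png',im)
def world(cal,u,v,z):
    "pixel -> world point at height z"
    K,R,t=[np.array(cal[k]) for k in('K','R','t')]
    d=R.T@np.linalg.inv(K)@np.array([u,v,1.]); c=-R.T@t
    return c+d*(z-c[2])/d[2]
E
python3 - <<'E'
from h import *
import pickle
s=ctrl.get_state(); print(s)
for n in('scene','side','wrist'):
    c=viewer.calibration(n); p,d=viewer.read_camera(n); save(n+'0',p); pickle.dump((c,p,d),open(n+'0.pkl','wb'))
    print(n,c['K'][0][0],-np.array(c['R']).T@c['t'])
E
```

```text
pics
{'time': 0.0, 'qpos': array([-1.50012468e-01,  2.87162245e-01,  1.57815587e+00, -2.05215689e-05,
        1.27859173e+00, -1.50000752e-01]), 'dq': array([-4.14184175e-05,  1.34573419e-03,  1.27783639e-04,  4.22516266e-04,
       -1.04058859e-03, -1.73074629e-03]), 'joint_efforts': array([-1.79628755e-04, -4.05981302e+01, -2.92628127e+01, -1.54224781e-04,
        5.81841552e-03,  3.74769741e-06]), 'eef_pos': array([6.74353515e-01, 1.13936781e-04, 2.29960895e-01]), 'tcp_rot': array([-0.70699074,  0.00081313,  0.00080904,  0.70722187]), 'contact_force': array([ 0.22573591,  0.25662128, -0.07963447]), 'wrist_torque': array([-0.0486594 , -0.02938961,  0.0068559 ]), 'opening': 1.0000903788684183}
scene 497.6527337237296 [1.49533517 0.18317462 0.8897245 ]
side 362.6521659743284 [0.30035063 0.56663259 0.74845164]
wrist 296.7875073520054 [0.67543279 0.07377566 0.37328501]
```

View pics/scene0.png

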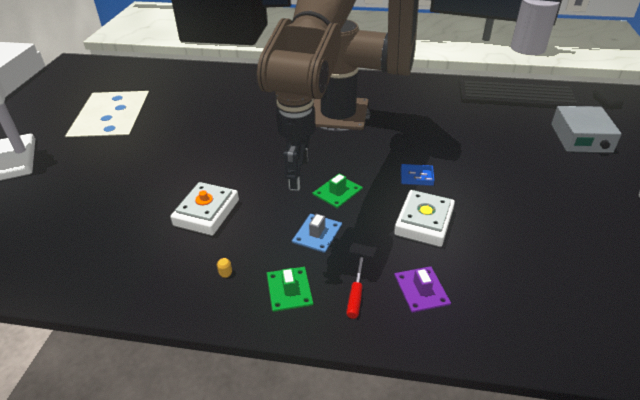

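View pics/side0.png

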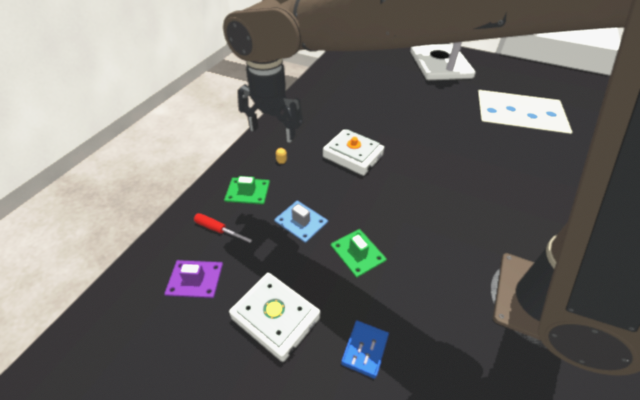

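View pics/wrist0.png

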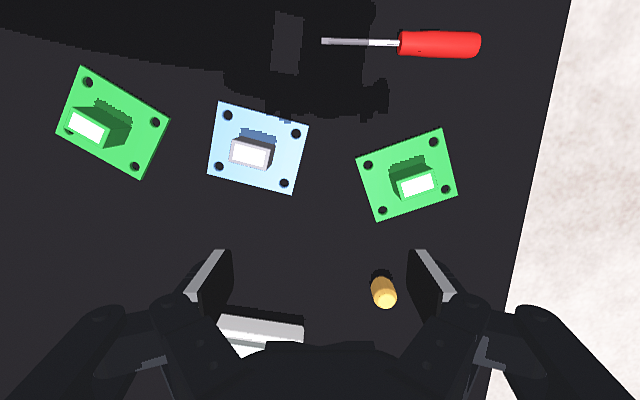

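Candidates:
- Blue plate, grey stub: scene (317,232), wrist (255,148). This matches the cover.
- Green plates: scene (338,189) and (289,289).
- Purple plate: scene (423,289).
- Blue screw tray: scene (418,175).

The LED base is at scene (425,215) on +y, so it is base_a. The plug base is at (205,205). Next I'll check close crops.

```bash
python3 - <<'E'
from h import *
import pickle
c,p,d=pickle.load(open('wrist0.pkl','rb')); save('w_cov',p[90:210,190:330],5)
c,p,d=pickle.load(open('side0.pkl','rb')); save('s_base',p[260:370,215:335],5)
c,p,d=pickle.load(open('scene0.pkl','rb')); save('c_base',p[180:255,385:465],8)
E
```

```text
(no output)
```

View pics/w_cov.png

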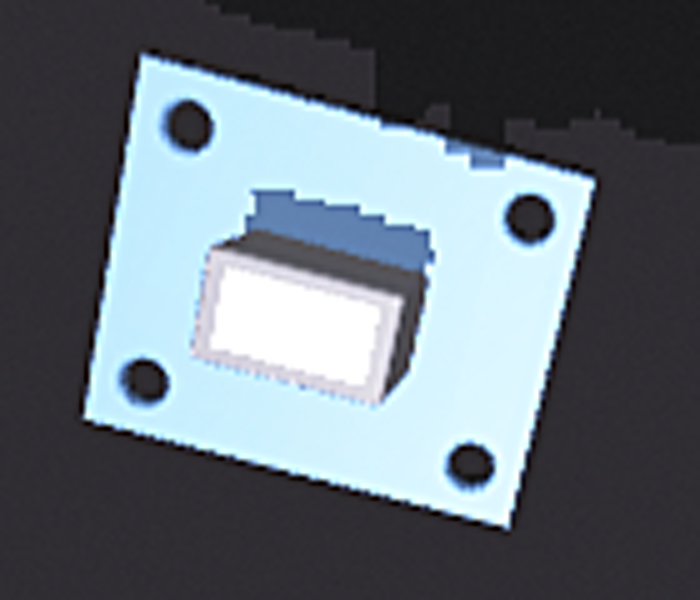

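View pics/s_base.png

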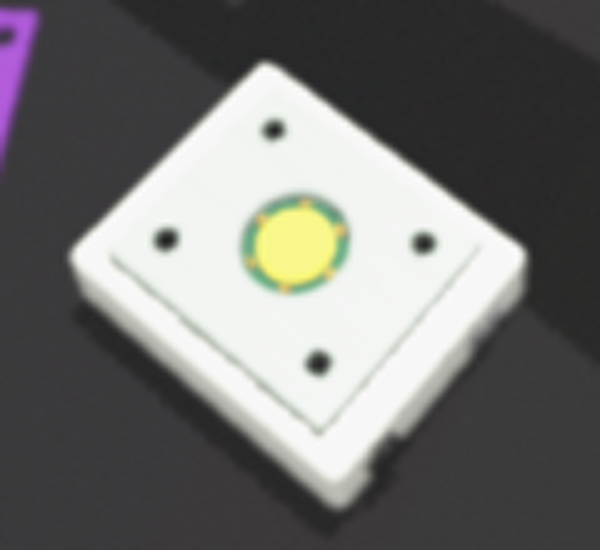

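View pics/c_base.png

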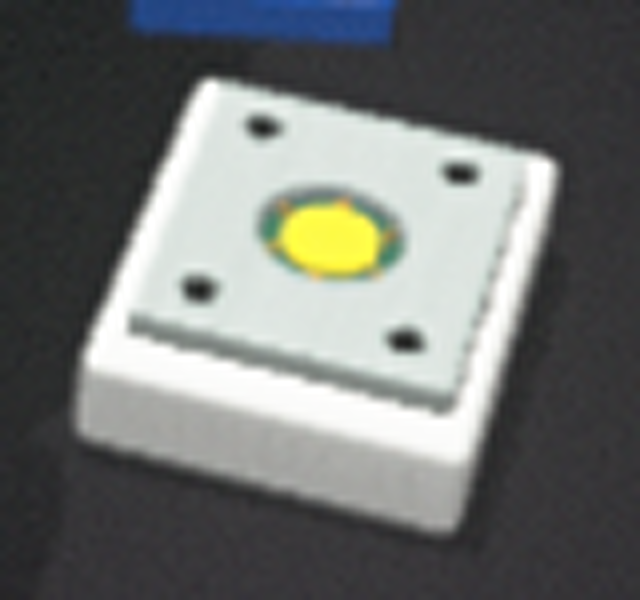

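The wrist crop shows the blue plate with its grey stub and four holes. The side and scene crops show the LED (yellow/green) in base_a with its four holes. Now I'll compute the poses.

```bash
cat >> h.py <<'E'
def fit(P,hx=.042,hy=.032):
    "P: 4 xy in cyclic-free order; match to rectangle, return centre, yaw in(-90,90], rms"
    import itertools
    P=np.array(P)[:,:2]; Q=np.array([[hx,hy],[hx,-hy],[-hx,-hy],[-hx,hy]]); best=None
    for perm in itertools.permutations(range(4)):
        q=Q[list(perm)]; c=P.mean(0); A=(P-c)
        th=np.arctan2((q[:,0]*A[:,1]-q[:,1]*A[:,0]).sum(),(q*A).sum())
        r=A-q@np.array([[np.cos(th),np.sin(th)],[-np.sin(th),np.cos(th)]])
        e=np.sqrt((r**2).sum(1).mean())
        if abs(th)<=np.pi/2 and (best is None or e<best[2]): best=(c,np.degrees(th),e)
    return best
def pts(cal,px,s,o,z): return np.array([world(cal,(x+.5)/s-.5+o[0],(y+.5)/s-.5+o[1],z) for x,y in px])
E
python3 - <<'E'
from h import *
import pickle
L=lambda n:pickle.load(open(n+'0.pkl','rb'))[0]
print('cover',fit(pts(L('wrist'),[(188,126),(529,218),(145,381),(470,465)],5,(190,90),.006)))
print('base side',fit(pts(L('side'),[(274,130),(166,239),(424,243),(318,362)],5,(215,260),.052)))
print('base scene',fit(pts(L('scene'),[(263,127),(460,174),(199,289),(405,341)],8,(385,180),.052)))
c=L('side'); print(pts(c,[(295,245)],5,(215,260),.05)); 
print('cover scene approx',world(L('scene'),317,233,.006))
from scipy.spatial.transform import Rotation as R
print(R.from_quat(ctrl.get_state()['tcp_rot']).as_matrix().round(3))
E
```

```text
cover (array([0.59639368, 0.02281431]), np.float64(-14.994721005447905), np.float64(0.00016655185805241035))
base side (array([0.5213828 , 0.29092454]), np.float64(-13.09880347797779), np.float64(0.00023472514696010614))
base scene (array([0.52176649, 0.29248189]), np.float64(-13.096364249219064), np.float64(0.0001498270987246012))
[[0.52110764 0.29173065 0.05      ]]
cover scene approx [0.6030786  0.02602909 0.006     ]
[[ 1.    -0.002  0.   ]
 [-0.     0.     1.   ]
 [-0.002 -1.     0.   ]]
```

{"fn": "step_arm", "kwargs": {"rows": [[[0,-7,0],[-8,10,2],0],[[0,-14,0],[-16,20,4],0],[[0,-21,0],[-24,30,7],0],[[0,-28,0],[-32,40,9],0],[[0,-35,0],[-40,50,12],0],[[0,-42,0],[-48,60,14],0],[[0,-49,0],[-56,70,17],0],[[0,-56,0],[-64,80,19],0],[[0,-63,0],[-72,90,21],0],[[0,-70,0],[-78,100,23],0]], "newtons": 60}}

```text
time: 0.98
eef_pos: [0.5961, 0.0232, 0.1304]
tcp_rot: [-0.578, -0.407, 0.408, 0.578]
contact_force: [0.3, -0.4, 0.6]
opening: 0.997
```

{"fn": "step_arm", "kwargs": {"rows": [[[0,-5,0],[0,0,0],0],[[0,-5,0],[0,0,0],0],[[0,-5,0],[0,0,0],0],[[0,-5,0],[0,0,0],0]]}}

```text
time: 1.32
eef_pos: [0.5974, 0.0229, 0.1317]
tcp_rot: [0.562, 0.43, -0.43, -0.561]
contact_force: [0.3, 0.5, -0.5]
opening: 1.002
```

```bash
python3 - <<'E'
from h import *
import pickle
from scipy.spatial.transform import Rotation as R
s=ctrl.get_state(); print(s['time'],s['eef_pos'],R.from_quat(s['tcp_rot']).as_matrix().round(4),s['qpos'])
for n in('side','wrist'):
    c=viewer.calibration(n); p,d=viewer.read_camera(n); save(n+'1',p); pickle.dump((c,p,d),open(n+'1.pkl','wb'))
E
```

```text
1.3167 [0.59740423 0.02293498 0.13174404] [[ 2.608e-01  9.000e-04 -9.654e-01]
 [ 9.654e-01 -1.000e-04  2.608e-01]
 [ 2.000e-04 -1.000e+00 -8.000e-04]] [-1.31229223e-01  2.18493750e-01  1.85062725e+00  4.50203422e-05
  1.07161800e+00 -1.43819356e+00]
```

View pics/wrist1.png

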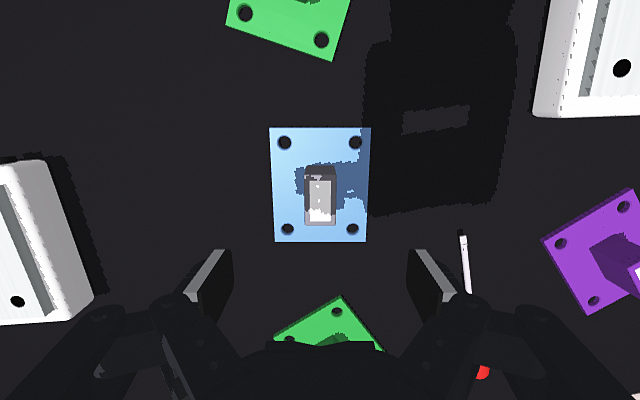

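View pics/side1.png

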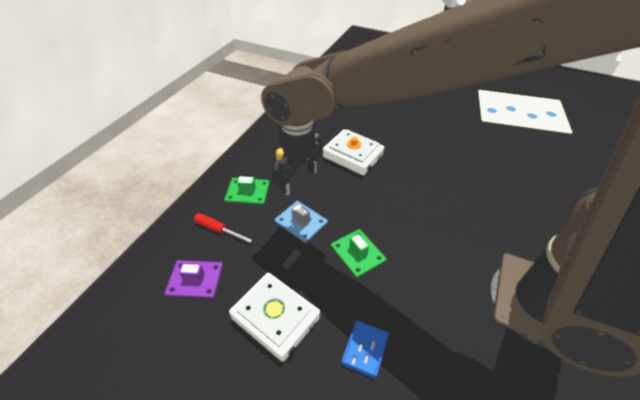

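```bash
python3 - <<'E'
from h import *
import pickle
c,p,d=pickle.load(open('wrist1.pkl','rb')); 
save('w1c',p[115:255,255:385],4)
print(fit(pts(c,[(285,142),(355,142),(288,229),(353,229)],1,(0,0),.006)))
K,R,t=[np.array(c[k]) for k in('K','R','t')]
print(R,-R.T@t)
for X in ([.5974,.0229,.1317],[.5964,.0228,.046],[.5964,.0228,.0]):
    q=K@(R@np.array(X)+t); print(q[:2]/q[2])
E
```

```text
(array([0.59643248, 0.02307698]), np.float64(-14.916351661770321), np.float64(0.0005088167005903292))
[[ 2.61261495e-01  9.65268058e-01  8.33202459e-05]
 [ 9.22858117e-01 -2.49808033e-01  2.93136219e-01]
 [ 2.82975843e-01 -7.65083140e-02 -9.56070683e-01]] [0.52597739 0.04140442 0.27497642]
[320.99331279 250.68319389]
[320.04247658 200.39521202]
[319.95794069 185.83518941]
```

View pics/w1c.png

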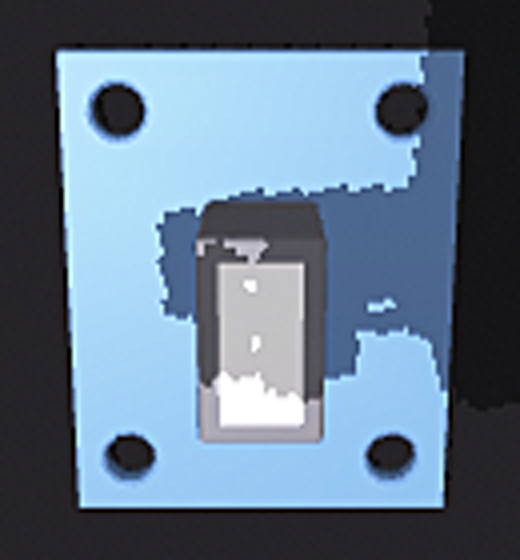

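Both views agree: cover centre (0.5964, 0.023), yaw -15°, jaws aligned. The crop shows the grey stub upright between the jaws' paths, so I'll descend and grip.

{"fn": "step_arm", "kwargs": {"rows": [[[0,0,0],[0,25,1],0],[[0,0,0],[0,50,1],0],[[0,0,0],[0,75,1],0],[[0,0,0],[0,95,1],0],[[0,0,0],[0,108,1],0],[[0,0,0],[0,116,1],0],[[0,0,0],[0,117,1],0],[[0,0,0],[0,117,1],0]]}}

```text
time: 2.08
eef_pos: [0.5965, 0.0232, 0.0147]
tcp_rot: [0.561, 0.431, -0.43, -0.561]
contact_force: [0.0, 0.6, 0.1]
opening: 0.999
```

{"fn": "step_arm", "kwargs": {"rows": [[[0,0,0],[0,0,0],1],[[0,0,0],[0,0,0],1],[[0,0,0],[0,0,0],1],[[0,0,0],[0,0,0],1],[[0,0,0],[0,0,0],1],[[0,0,0],[0,0,0],1],[[0,0,0],[0,0,0],1],[[0,0,0],[0,0,0],1],[[0,0,0],[0,0,0],1],[[0,0,0],[0,0,0],1]], "newtons": 60}}

```text
time: 2.92
eef_pos: [0.5967, 0.0233, 0.0151]
tcp_rot: [0.561, 0.431, -0.43, -0.561]
contact_force: [0.3, 0.7, 5.6]
opening: 0.296
```

{"fn": "step_arm", "kwargs": {"rows": [[[0,0,0],[0,-8,0],1],[[0,0,0],[0,-20,0],1],[[0,0,0],[0,-40,0],1],[[0,0,0],[0,-60,0],1],[[0,0,0],[0,-80,0],1],[[0,0,0],[0,-100,0],1],[[0,0,0],[0,-115,0],1],[[0,0,0],[0,-120,0],1],[[0,0,0],[0,-120,0],1]]}}

```text
time: 3.67
eef_pos: [0.5966, 0.0231, 0.1359]
tcp_rot: [0.562, 0.431, -0.43, -0.56]
contact_force: [0.2, -0.0, -3.7]
opening: 0.296
```

```bash
python3 - <<'E'
from h import *
import pickle
from scipy.spatial.transform import Rotation as R
s=ctrl.get_state(); print(s['time'],s['eef_pos'],s['contact_force'],s['wrist_torque'],s['opening'])
M=R.from_quat(s['tcp_rot']).as_matrix()
for n in('side','wrist'):
    c=viewer.calibration(n); p,d=viewer.read_camera(n); save(n+'2',p); pickle.dump((c,p,d),open(n+'2.pkl','wb'))
print(M.T@(np.array([.5216,.2917,s['eef_pos'][2]])-s['eef_pos'])*1000)
E
```

```text
3.6667 [0.59655161 0.02313122 0.13590947] [ 0.19013058 -0.03653031 -3.73746365] [-0.03029018  0.00504558  0.00143917] 0.29558986913468066
[240.02380539  -0.33117421 141.89924609]
```

View pics/wrist2.png

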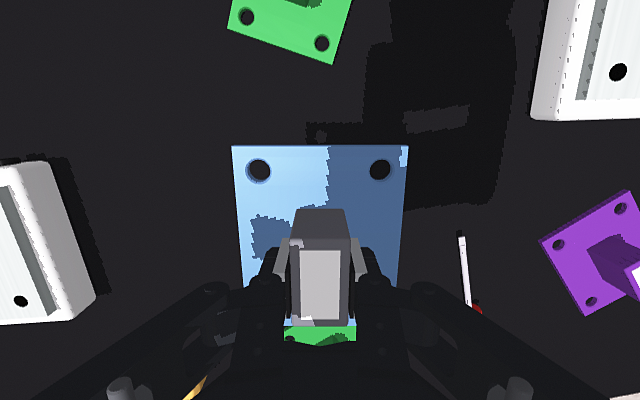

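View pics/side2.png

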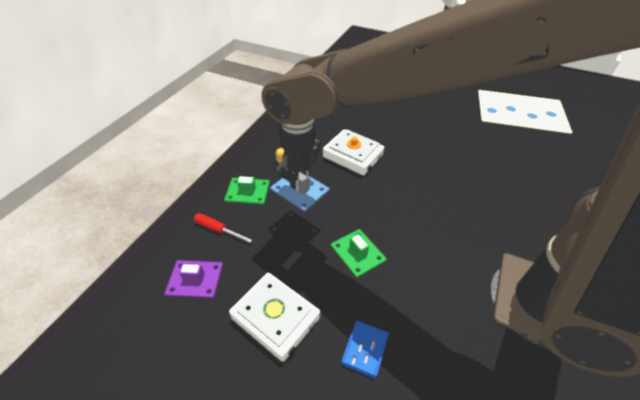

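The cover is held level, with its stub between the pads at wrist (320,285). Now I'll carry it over base_a at height.

{"fn": "step_arm", "kwargs": {"rows": [[[0,0,0],[10,0,6],1],[[0,0,0],[34,0,20],1],[[0,-0.5,0],[62,0,37],1],[[0,-1,0],[92,0,54],1],[[0,-1,0],[122,0,72],1],[[0,-1.5,0],[152,0,90],1],[[0,-2,0],[182,0,108],1],[[0,-2,0],[210,0,124],1],[[0,-2,0],[230,0,136],1],[[0,-2,0],[240,0,142],1]]}}

```text
time: 4.6
eef_pos: [0.5181, 0.2949, 0.1325]
tcp_rot: [-0.552, -0.44, 0.442, 0.554]
contact_force: [0.2, 0.1, -3.8]
opening: 0.292
```

{"fn": "step_arm", "kwargs": {"rows": [[[0,0,0],[0,10,0],1],[[0,0,0],[0,20,0],1],[[0,0,0],[0,30,0],1],[[0,0,0],[0,33,0],1],[[0,0,0],[0,33,0],1],[[0,0,0],[0,33,0],1]]}}

```text
time: 5.1
eef_pos: [0.5211, 0.2908, 0.1006]
tcp_rot: [-0.554, -0.439, 0.44, 0.554]
contact_force: [0.2, -0.2, -3.4]
opening: 0.302
```

```bash
python3 - <<'E'
from h import *
import pickle
from scipy.spatial.transform import Rotation as R
s=ctrl.get_state(); print(s['time'],s['eef_pos'],s['contact_force'],s['wrist_torque'],s['opening'])
M=R.from_quat(s['tcp_rot']).as_matrix(); print(M.round(4))
for n in('side','wrist','scene'):
    c=viewer.calibration(n); p,d=viewer.read_camera(n); save(n+'3',p); pickle.dump((c,p,d),open(n+'3.pkl','wb'))
    if n=='side': save('side3c',p[230:360,205:335],5)
    if n=='scene': save('scene3c',p[160:250,370:470],7)
E
```

```text
5.1 [0.52107337 0.2907913  0.10056564] [ 0.19587176 -0.17592788 -3.43979068] [-0.00184764  0.03284414 -0.01367362] 0.30175223996662387
[[ 2.265e-01 -1.300e-03 -9.740e-01]
 [ 9.740e-01 -5.000e-04  2.265e-01]
 [-8.000e-04 -1.000e+00  1.100e-03]]
```

View pics/wrist3.png

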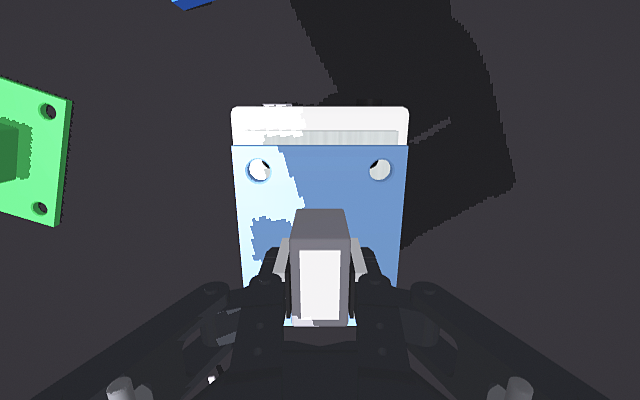

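View pics/side3c.png

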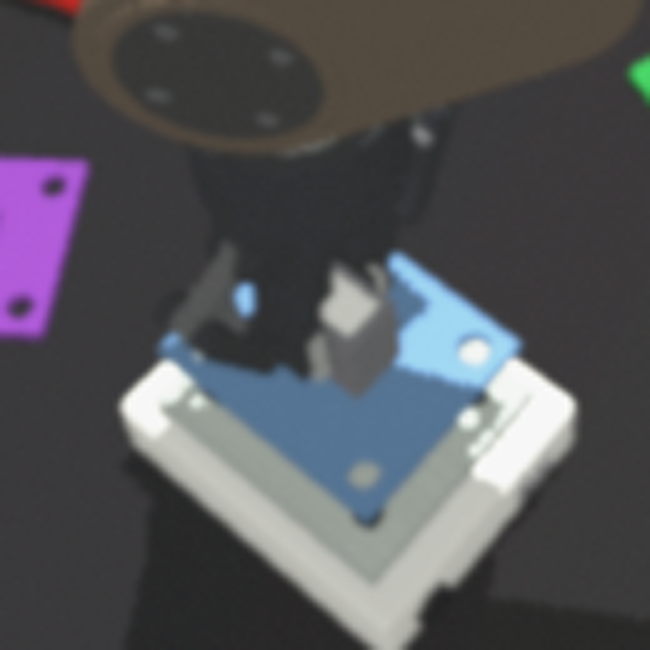

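View pics/scene3c.png

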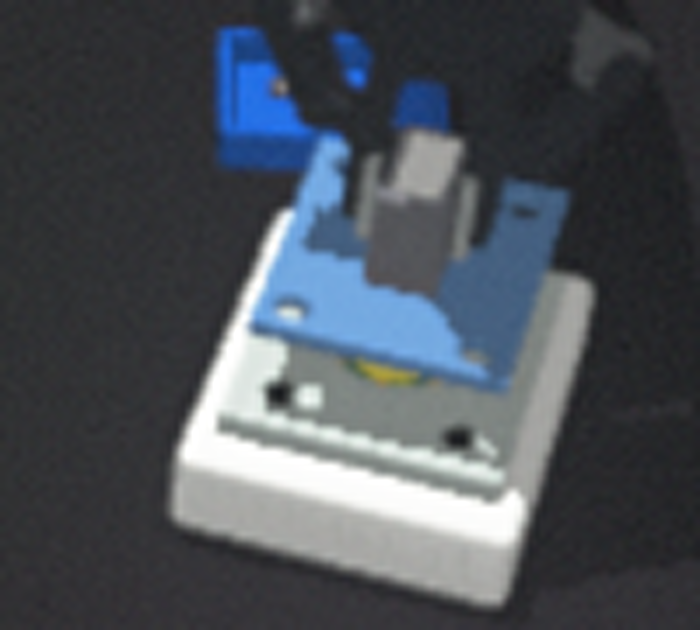

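```bash
cat > m.py <<'E'
from h import *
def rep(name,P,ids,c,yaw):
    "P world pts of cover hole ids; compare with base holes"
    th=np.radians(yaw); Rm=np.array([[np.cos(th),-np.sin(th)],[np.sin(th),np.cos(th)]])
    Q=np.array([[sx*.042,sy*.032] for sx,sy in ids])@Rm.T+c
    E=(np.array(P)[:,:2]-Q)
    print(name,'err mm (base axes)',(E@Rm*1000).round(1).tolist(),'mean world',(E.mean(0)*1000).round(1))
E
python3 - <<'E'
from m import *
import pickle
L=lambda n:pickle.load(open(n+'3.pkl','rb'))[0]
z=.0855+.006
# base per camera
rep('side',pts(L('side'),[(474,351),(364,476)],5,(205,230),z),[(-1,-1),(-1,1)],np.array([.5214,.2909]),-13.1)
rep('scene',pts(L('scene'),[(292,308),(475,357),(525,211)],7,(370,160),z),[(1,-1),(1,1),(-1,1)],np.array([.5218,.2925]),-13.1)
rep('wrist',pts(L('wrist'),[(258.5,170),(380,169.5)],1,(0,0),z),[(-1,1),(-1,-1)],np.array([.5216,.2917]),-13.1)
# base edges in scene now
print(fit(pts(L('wrist'),[(258.5,170),(380,169.5),(258.5,170),(380,169.5)],1,(0,0),z)))
E
```

```text
side err mm (base axes) [[-2.1, 0.6], [-2.6, 1.2]] mean world [-2.1  1.4]
scene err mm (base axes) [[-0.6, 0.2], [1.7, 0.4], [1.1, 0.6]] mean world [0.8 0.2]
wrist err mm (base axes) [[0.1, -65.4], [-0.2, 62.3]] mean world [-0.4 -1.5]
(array([0.48027969, 0.29971154]), np.float64(77.11072957317884), np.float64(0.033570729975814576))
```

Within about 2 mm from every view. I'll descend so the underside is about 12 mm above the face, then recheck.

{"fn": "step_arm", "kwargs": {"rows": [[[0,0,0],[0.5,5,0],1],[[0,0,0],[0.5,10,0],1],[[0,0,0],[0.5,15,0],1],[[0,0,0],[0.5,19,0],1],[[0,0,0],[0.5,21,0],1],[[0,0,0],[0.5,21,0],1],[[0,0,0],[0.5,21,0],1],[[0,0,0],[0.5,21,0],1]]}}

```text
time: 5.92
eef_pos: [0.5212, 0.2925, 0.0805]
tcp_rot: [0.553, 0.44, -0.44, -0.553]
contact_force: [-0.7, 0.4, -3.7]
opening: 0.293
```

```bash
python3 - <<'E'
from h import *
import pickle
from scipy.spatial.transform import Rotation as R
s=ctrl.get_state(); print(s['time'],s['eef_pos'],s['contact_force'],s['wrist_torque'],s['opening'])
M=R.from_quat(s['tcp_rot']).as_matrix(); print(M.round(4))
for n in('side','wrist','scene'):
    c=viewer.calibration(n); p,d=viewer.read_camera(n); pickle.dump((c,p,d),open(n+'4.pkl','wb'))
    if n=='side': save('side4c',p[260:370,215:335],6)
    if n=='scene': save('scene4c',p[170:255,380:470],7)
    if n=='wrist': save('wrist4c',p[90:250,210:430],3.5)
E
```

```text
5.9167 [0.52124546 0.29246468 0.08050977] [-0.66694677  0.44314747 -3.66717431] [ 0.06802453 -0.01225658 -0.06269466] 0.29304078422347263
[[ 2.249e-01  4.000e-04 -9.744e-01]
 [ 9.744e-01  1.000e-04  2.249e-01]
 [ 2.000e-04 -1.000e+00 -3.000e-04]]
```

View pics/wrist4c.png

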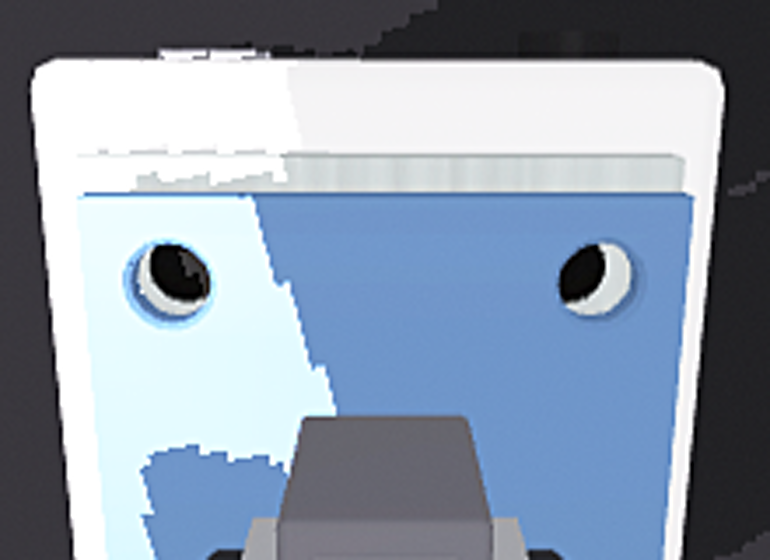

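View pics/side4c.png

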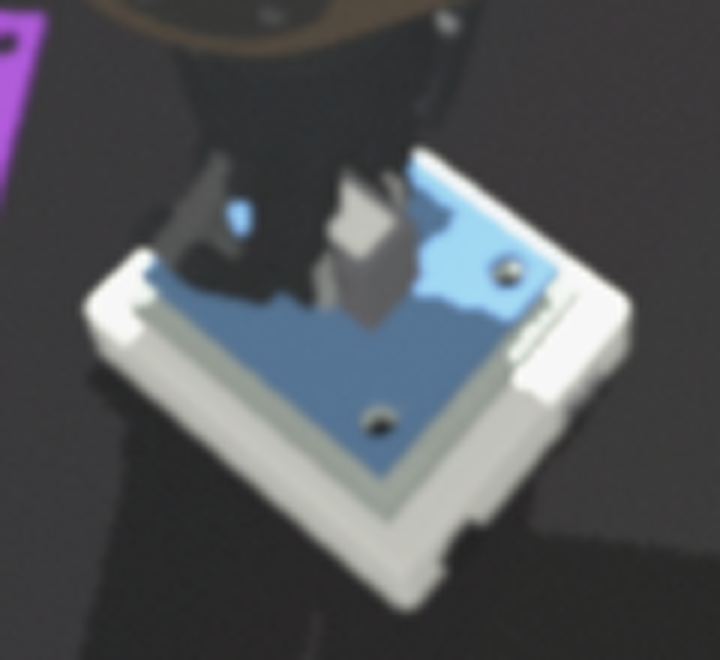

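View pics/scene4c.png

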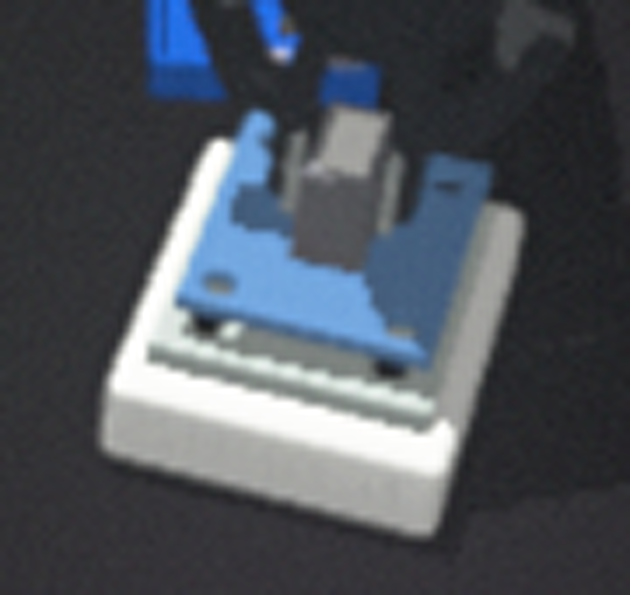

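The wrist crop shows the countersinks (black) through the cover holes at crop (180,272) and (583,276). I'll overlay predicted outlines to fit the cover and base in the same image.

```bash
cat > ov.py <<'E'
from h import *
import pickle
def proj(cal,X):
    K,R,t=[np.array(cal[k]) for k in('K','R','t')]
    q=(np.atleast_2d(X)@R.T+t)@K.T; return q[:,:2]/q[:,2:]
def to_w(c,yaw,xy,z):
    th=np.radians(yaw); Rm=np.array([[np.cos(th),-np.sin(th)],[np.sin(th),np.cos(th)]])
    xy=np.atleast_2d(xy)@Rm.T+c; return np.c_[xy,np.full(len(xy),z)]
def over(k,n,o,sz,s,base,cov,zc,name):
    cal,p,d=pickle.load(open(f'{n}{k}.pkl','rb'))
    im=cv2.cvtColor(p,cv2.COLOR_RGB2BGR)[o[1]:o[1]+sz[1],o[0]:o[0]+sz[0]]
    im=cv2.resize(im,None,fx=s,fy=s,interpolation=cv2.INTER_CUBIC)
    a=np.linspace(0,2*np.pi,40); circ=.006*np.c_[np.cos(a),np.sin(a)]
    def dr(c,yaw,xy,z,col):
        q=((proj(cal,to_w(c,yaw,xy,z))-o+.5)*s-.5); cv2.polylines(im,[np.round(q*8).astype(int)],True,col,1,cv2.LINE_AA,3)
    sq=lambda x,y:np.array([[x,y],[-x,y],[-x,-y],[x,-y]])
    for h in sq(.042,.032):
        dr(*base,h+circ,.052,(0,0,255)); dr(*cov,h+circ,zc+.006,(0,255,255))
    dr(*base,sq(.06,.05),.052,(0,0,255)); dr(*cov,sq(.055,.045),zc+.006,(0,255,255))
    cv2.imwrite('pics/'+name+'.png',im)
E
python3 - <<'E'
from ov import *
b=(np.array([.5216,.2917]),-13.1); c=(np.array([.5212,.2925]),-13.0)
over(4,'wrist',(210,90),(220,160),3.5,b,c,.0654,'ow')
over(4,'side',(215,260),(120,110),6,b,c,.0654,'os')
over(4,'scene',(380,170),(90,85),7,b,c,.0654,'oc')
E
```

```text
(no output)
```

View pics/ow.png

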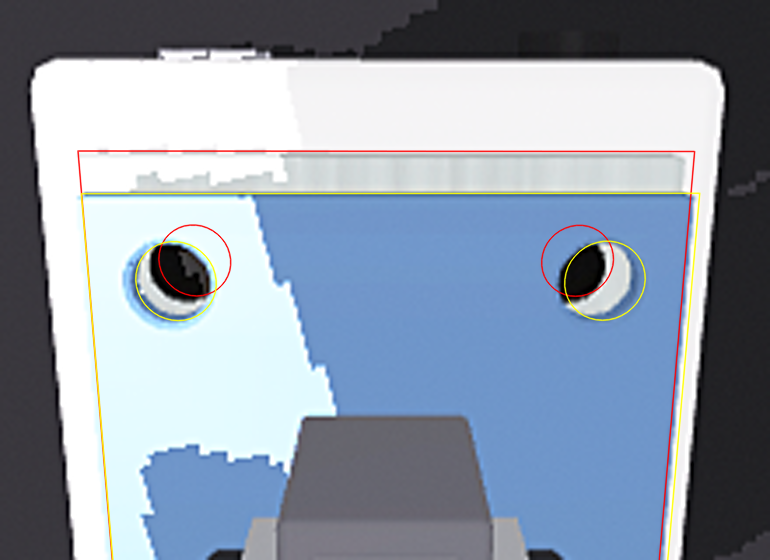

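View pics/os.png

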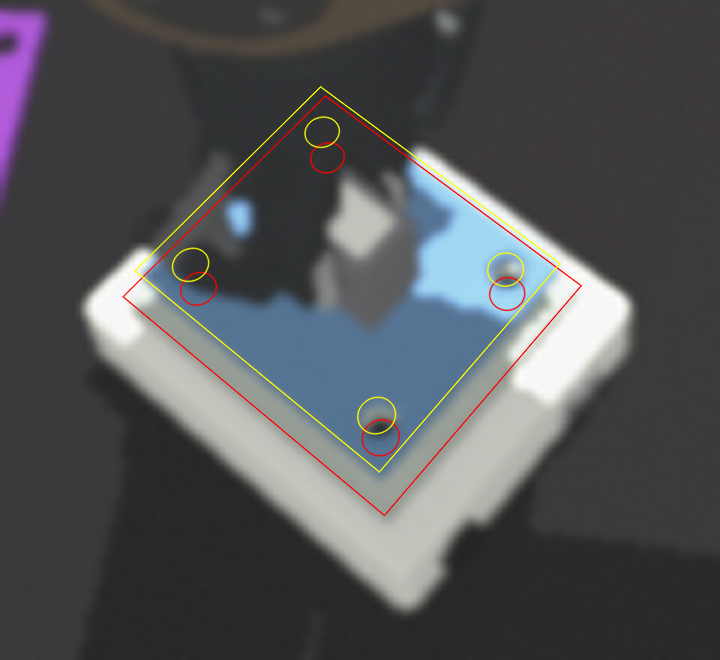

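View pics/oc.png

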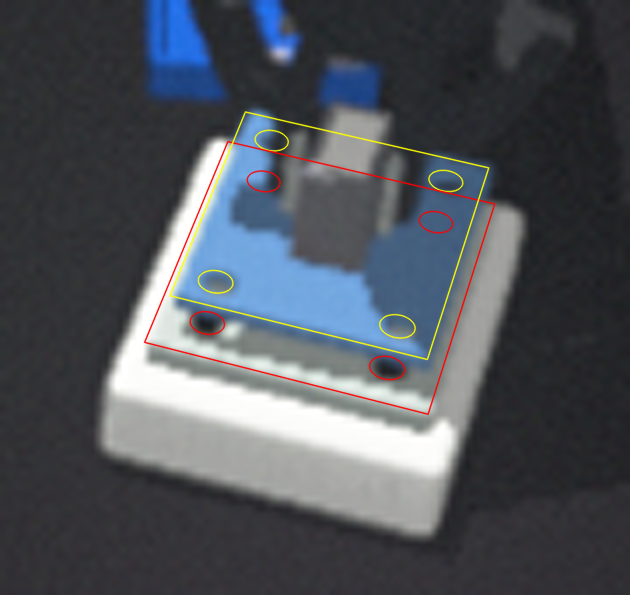

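```bash
cat > solve.py <<'E'
from ov import *
from scipy.optimize import least_squares
def solve(k,obs,bc,z0,free=True):
    cal={n:pickle.load(open(f'{n}{k}.pkl','rb'))[0] for n in obs}
    def f(p):
        r=[]
        for n,(o,s,hs) in obs.items():
            for (x,y),h in hs:
                q=proj(cal[n],to_w(np.array(bc[n])+p[:2],p[2],np.array(h)*[.042,.032],p[3]+.006))[0]
                r+=list((q-[(x+.5)/s-.5+o[0],(y+.5)/s-.5+o[1]]))
        return np.array(r+[(p[3]-z0)/.001,])
    R=least_squares(f,[0,0,-13,z0],x_scale=[.001,.001,1,.001])
    print(list(obs),'dxy mm',(R.x[:2]*1000).round(2),'yaw',R.x[2].round(2),'z',R.x[3].round(4),'res px',f(R.x).round(2))
E
python3 - <<'E'
from solve import *
ob={'scene':((380,170),7,[((219,283),(1,-1)),((402,331),(1,1)),((449,187),(-1,1))]),
'side':((215,260),6,[((508,271),(-1,-1)),((379,421),(-1,1))]),
'wrist':((210,90),3.5,[((169,284),(-1,1)),((598,282),(-1,-1))])}
ob['wrist']=((210,90),3.5,[((169,284),(-1,-1)),((598,282),(-1,1))])
bc={'scene':(.5218,.2925),'side':(.5214,.2909),'wrist':(.5223,.2898)}
for n in ob: solve(4,{n:ob[n]},bc,.0654)
solve(4,ob,bc,.0654)
# wrist base solve: use face edge/hole arcs sanity
E
```

```text
['scene'] dxy mm [1.56 1.54] yaw -13.37 z 0.0654 res px [-0.02  0.31 -0.19 -0.06  0.22 -0.27 -0.01]
['side'] dxy mm [-1.6   2.93] yaw -12.32 z 0.0654 res px [-0.15  0.21  0.14 -0.18  0.01]
['wrist'] dxy mm [-0.97  1.83] yaw -12.78 z 0.0654 res px [ 0.04 -0.   -0.04 -0.    0.03]
['scene', 'side', 'wrist'] dxy mm [-0.88  1.79] yaw -12.85 z 0.0649 res px [ 0.2  -0.08  0.05 -0.61  0.13 -0.83 -0.22 -0.08 -0.13 -0.69  0.29 -0.07
 -0.2   0.07 -0.47]
```

```bash
python3 - <<'E'
from solve import *
ob={'scene':((380,170),7,[((219,283),(1,-1)),((402,331),(1,1)),((449,187),(-1,1))]),
'side':((215,260),6,[((508,271),(-1,-1)),((379,421),(-1,1))]),
'wrist':((210,90),3.5,[((169,284),(-1,-1)),((598,282),(-1,1))])}
bc={'scene':(.5218,.2925),'side':(.5214,.2909),'wrist':(.5223,.2898)}
for z in(.0625,.0635):
  for n in ob: solve(4,{n:ob[n]},bc,z)
b=(np.array([.5223,.2898]),-13.1); c=(np.array([.5214,.2914]),-12.9)
over(4,'wrist',(210,90),(220,160),3.5,b,c,.0638,'ow2')
s=ctrl.get_state();print(s['eef_pos'])
E
```

```text
['scene'] dxy mm [-1.81  1.97] yaw -13.41 z 0.0625 res px [ 0.04  0.29 -0.22 -0.08  0.18 -0.22 -0.  ]
['side'] dxy mm [-0.83  1.8 ] yaw -12.34 z 0.0625 res px [-0.19  0.26  0.18 -0.23  0.01]
['wrist'] dxy mm [-0.55  1.73] yaw -12.78 z 0.0632 res px [ 0.92 -0.06 -0.92 -0.05  0.72]
['scene'] dxy mm [-0.65  1.82] yaw -13.39 z 0.0635 res px [ 0.02  0.3  -0.21 -0.08  0.2  -0.24 -0.  ]
['side'] dxy mm [-1.1   2.19] yaw -12.33 z 0.0635 res px [-0.18  0.24  0.17 -0.21  0.01]
['wrist'] dxy mm [-0.7   1.77] yaw -12.78 z 0.064 res px [ 0.62 -0.04 -0.62 -0.03  0.49]
[0.52132159 0.2924526  0.08066622]
```

View pics/ow2.png

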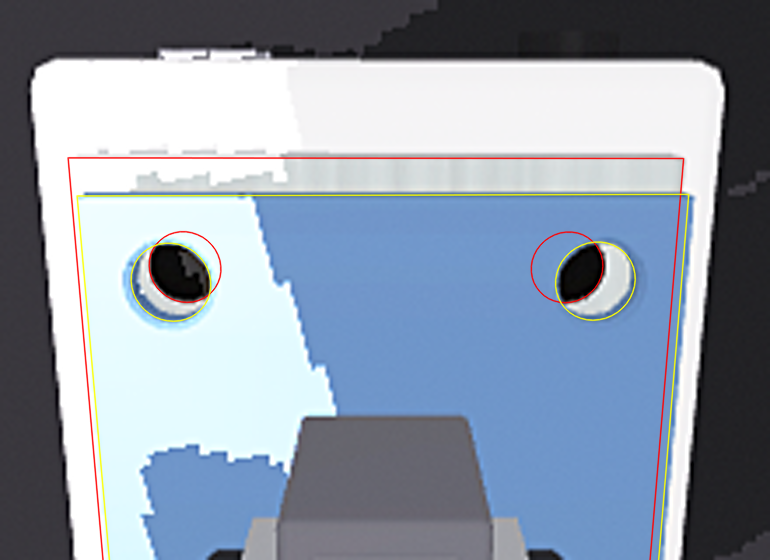

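All three cameras agree at z≈0.0636: the cover is off by about (-0.8, +1.9) mm in world. In tool axes the correction is x -1.7, z -1.2.

{"fn": "step_arm", "kwargs": {"rows": [[[0,0,0],[-1,0,-0.6],1],[[0,0,0],[-1.7,0,-1.2],1],[[0,0,0],[-1.7,0,-1.2],1],[[0,0,0],[-1.7,0,-1.2],1],[[0,0,0],[-1.7,0,-1.2],1],[[0,0,0],[-1.7,0,-1.2],1],[[0,0,0],[-1.7,0,-1.2],1],[[0,0,0],[-1.7,0,-1.2],1],[[0,0,0],[-1.7,0,-1.2],1],[[0,0,0],[-1.7,0,-1.2],1]]}}

```text
time: 6.9
eef_pos: [0.5218, 0.2904, 0.0803]
tcp_rot: [-0.553, -0.44, 0.44, 0.553]
contact_force: [0.4, -0.4, -3.5]
opening: 0.293
```

```bash
python3 - <<'E'
from ov import *
s=ctrl.get_state(); print(s['time'],s['eef_pos'],s['contact_force'],s['wrist_torque'],s['opening'],abs(s['dq']).max())
for n in('side','wrist','scene'):
    c=viewer.calibration(n); p,d=viewer.read_camera(n); pickle.dump((c,p,d),open(n+'5.pkl','wb'))
save('scene5c',pickle.load(open('scene5.pkl','rb'))[1][170:255,380:470],7)
b=np.array([.5223,.2898])
over(5,'wrist',(210,90),(220,160),3.5,(b,-13.1),(b,-13.1),.0637,'ow5')
b=np.array([.5214,.2909])
over(5,'side',(215,260),(120,110),6,(b,-13.1),(b,-13.1),.0637,'os5')
b=np.array([.5218,.2925])
over(5,'scene',(380,170),(90,85),7,(b,-13.1),(b,-13.1),.0637,'oc5')
E
```

```text
6.9 [0.52184634 0.29043402 0.08030961] [ 0.3843014  -0.3879849  -3.45063078] [ 0.00098676  0.03175938 -0.0254731 ] 0.2930417667327605 0.0017919201830245697
```

View pics/ow5.png

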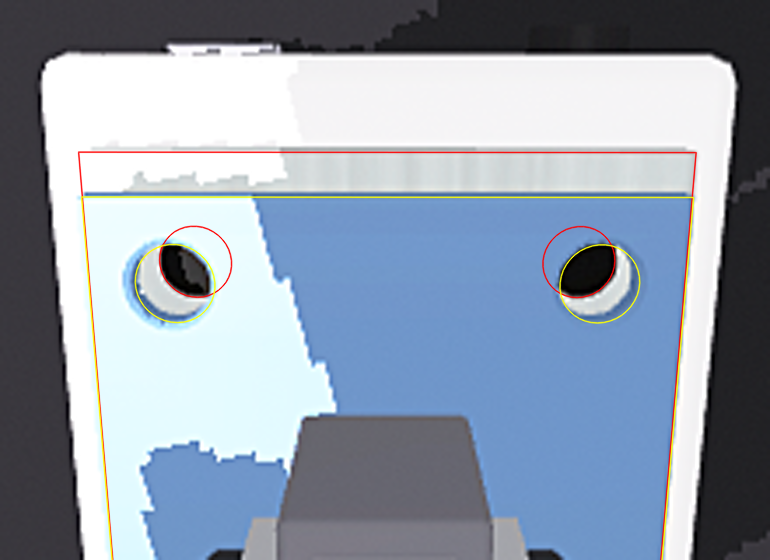

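View pics/os5.png

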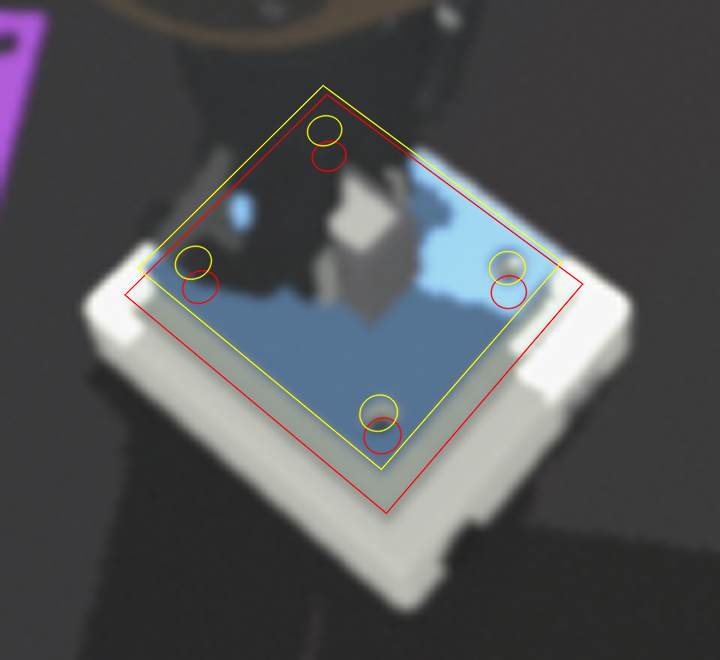

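View pics/oc5.png

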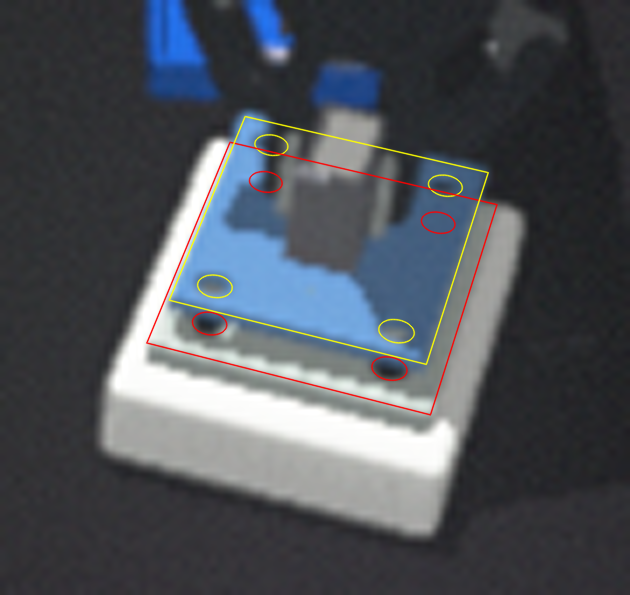

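In all three views the overlays for a centred cover match to about 1 mm. The cover is still, level and about 11–12 mm above the face, so I'm handing in.

```bash
python3 -c "
from plant import ctrl
print(ctrl.sign_off()); s=ctrl.get_state(); print(s['time'],s['eef_pos'],s['contact_force'],s['opening'])"
```

```text
the job is handed in; nothing more can be done
None
the job is handed in; nothing more can be done
```

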